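Return one greased bush with tongs, then hold the other up for inspection

ROBOT

A 6-joint arm with a two-finger parallel gripper is mounted at the origin on the work surface. World frame = base frame: x ahead of the robot, y to its left, z up, the work surface at z = 0. Lengths are in mm, angles in rad, forces in N, time in s.
With the tool pointing down it reaches from about 400 to 925 mm from the base axis. Payload 12.5 kg.
Tool frame: the origin (TCP) lies midway between the tips of the shut fingers; the grasp point (between the pads) lies 19 mm behind it; z points along the fingers, y is the direction in which the jaws open and shut (so a half turn about z gives the same grasp; the last joint's range is limited). The gripper opens to 95 mm and grips with 3 to 60 N. Pads are 20 mm wide; open, the fingers measure 119 mm over their backs; the gripper's body (75 mm by 180 mm) begins 59 mm behind the grasp point.
Start: joints at [-1.376, 0.491, 1.559, -0, 1.092, -0.106], TCP at [185.201, -596.948, 214.661] pointing down, gripper open.
Joint ranges: [-3.1, 3.1], [-0.84, 2.19], [0.05, 2.79], [-1.13, 4.28], [0.06, 2.93], [-2.69, 2.69]. Speed limits (rad/s): [2.22, 2.22, 2.79, 3.14, 3.14, 3.14].

INTERFACE

Orientations are given as [roll, pitch, yaw] about the fixed x, y, z axes, in that order (R = Rz(yaw) Ry(pitch) Rx(roll)).
In Python, from cell import * gives the robot as it stands. The module is installed in compiled form; this text tells all that it offers.
- The arm moves only by the tool carry_out, never from a script. Its argument "moves" is a list of rows, each an object of numbers: "dx", "dy", "dz": the shift along the tool's x, y, z in m; "twist": the turn about the tool's z in degrees. A call has 1 to 5 rows; each row is the pose to reach, as a shift and turn from the pose commanded when the call began, along the tool's axes at that moment; what a row does not reach only later rows make up. A row lasts 1/10 s, in which the tool goes at most 50 mm and 8.59 degrees, less where a joint would pass 70% of its speed; a pose out of reach is approached as far as the arm can. A call with a gripper value outside its range is refused whole. "grip" is the finger opening in m, from 0 to 0.0951, set as the call begins (left out, the last holds). The fingers move at their own pace and stop on an object; the grip force is fixed at half the most. Time passes only in rows, so rows that repeat a pose let the fingers close. It gives the time, the measured TCP pose, the force and the opening at its end, in the units of the state.
- state(): the state, without advancing time (a new reading comes with each control period).
- read_camera(name): name is "side" or "top" or "wrist"; returns (picture, depth): 384x512x3 uint8, red, green, blue; 384x512 float32, mm along the optical axis (not along the pixel's ray), 0 where there is no reading.
- camera_info(name): a dict with "mtx" (3x3 intrinsics, pixels), "R" (3x3) and "t" (3): a world point X has camera coordinates R X + t. Camera axes: x right, y down, z forward; pixel columns grow to the right and rows downward; lengths in mm; the calibration is good to about 2 mm. The wrist camera is an equidistant fisheye: a pixel r from the principal point sees the ray r / f radians off the axis. A picture is of the moment at which its call begins: read the wrist's pose just before it. camera_info takes no time and is no camera call; for the wrist camera it gives the pose at the moment of the call.
- job_done(): hands the job in, once; it reports no verdict.
The state is a dict: "t": time; "joints": joint angles; "qvel": joint speeds; "tau": joint torques, N m; "eef_pos": TCP position; "tcp_rot": TCP orientation; "ft_force": force on the tool from outside, world axes, zero at the start; "moment": the same for the moment, N m; "opening": opening from 0.0 (shut) to 1.0 (fully open).
Only numpy, scipy, OpenCV 4.12 (cv2) and the standard library are available. Lean on these libraries where they do the work, as an engineer would, in place of code of your own. Each camera call takes 0.05 s, during which the arm holds its last target. There are 200 camera calls.

TASK

Take the spring tongs from their rest and use them to carry the orange bush to the red returns mat, leaving it standing there clear of the mat's edge. Then pick up the metal bush with the tongs and finish while holding it still, lifted about 15 cm above the counter for inspection (the program ends with the gripper still squeezing the tongs on it). The bushes are greased clean parts, so touch them only with the tongs; do not disturb the black bush, the green tin or the open carton.

Things in the scene. Friction and masses are not known exactly. Their poses are not given: they have to be found in the camera images.
- tongs_tail (a point): tail hinge of sprung steel tongs, 150 mm long, 90 g, lying level on their rest, tail towards the robot, two arms 16 mm tall side by side. Point on the hinge axis, 8 mm above their underside; its frame turns with the left arm: while open, x runs along the middle line from tail to jaws, y left, z up. The spring reopens the tongs when the grip is eased, down to the open stop
- pad_left (a point): centre of the outer face of the blue grip pad (40 mm long, 18 mm tall) on the left arm (left as seen from the tail), 75 mm ahead of the tail, 8 mm above the tongs' underside. Width over both pads: 60 mm open, 42 mm closed on a bush. The spring pushes them apart with about 4 N open, 6 N closed; squeezed to 56 mm the tongs can be carried with open jaws
- pad_right (a point): the same on the right arm. Halfway between pad_left and pad_right is where to grip the tongs from above, the fingers closing across them; a grip of 20 N holds a bush well
- jaw_left (a point): middle of the gripping face of the left jaw (a shallow vee of black rubber, 16 mm tall, 25 mm long), 140 mm from the tail, 65 mm ahead of the pad, 8 mm above the tongs' underside
- jaw_right (a point): the same on the right jaw. A held bush's centre line lies halfway between jaw_left and jaw_right. Free gap between the jaws: 53 mm open, 45 mm with the pads squeezed to 56 mm, 24 mm on a bush (a jaw moves nearly twice as far as its pad); over their outsides the jaws are about 15 mm wider than the gap
- tongs_arm (a joint): closing angle of the tongs: 0 rad open as they rest, 0.24 closed on a bush, 0.30 shut fully; both arms share the angle
- rest: fixed yellow tongs rest, 22 mm high: a block 22 mm long under the tail and one 18 mm long, 100 mm wide under the arms near the jaws, on a base plate 5 mm thick, 50 mm wide. Origin on the counter midway between the grip pads; x from tail to jaws. Within 40 mm fore and aft of the pads' middle, along the tongs, only the base plate is below
- bush_orange_center (a point): orange plastic bush (plain round sleeve) 24 mm across and 40 mm tall, 25 to 50 g, standing upright at the start; this point is its centre, 20 mm above its underside; z is its long axis
- bush_metal_center (a point): bare metal (aluminium) bush (plain round sleeve) 24 mm across and 40 mm tall, 25 to 50 g, standing upright at the start; this point is its centre, 20 mm above its underside; z is its long axis
- bush_black_center (a point): black plastic bush (plain round sleeve) 24 mm across and 40 mm tall, 25 to 50 g, standing upright at the start; this point is its centre, 20 mm above its underside; z is its long axis. A bystander
- mat: fixed pale blue mat, 100 mm along x, 320 mm along y, 2 mm thick, on which the three bushes stand in a row along its y 90 to 130 mm apart, in any order; origin at the centre of its underside
- returns: fixed red returns mat, 140 mm square, 2 mm thick, flat; origin at the centre of its underside
- tin: green tin with a pale lid, 70 mm across, 70 mm tall, origin at the centre of its underside. A bystander
- carton: open cardboard box, 100 mm (x) by 130 mm (y), 60 mm tall, origin at the centre of its underside. A bystander

How it is judged (in metres and radians):
On the way, in this order (a step that is already met when the one before it is completed fails the run):
1. the orange bush is lifted clear, gripped in the tongs held by the gripper (contact force between tongs_arm and bush_orange above 0.8 N and contact force between the fingers and tongs above 1 N and height (world z) of bush_orange_center above 0.032 m), for 0.2 s.
2. the orange bush stands upright on the red mat, at rest and let go by the tongs (x of bush_orange_center in the frame of returns between -0.06 and 0.06 m and y of bush_orange_center in the frame of returns between -0.06 and 0.06 m and height (world z) of bush_orange_center between 0.017 and 0.027 m and angle between bush_orange_center's own z axis and vertical below 0.15 rad and linear speed of bush_orange below 0.03 m/s and contact force between tongs and bush_orange below 0.05 N), for 0.2 s.
3. the metal bush is lifted, gripped in the tongs (contact force between tongs_arm and bush_metal above 0.8 N and contact force between the fingers and tongs above 1 N and height (world z) of bush_metal_center above 0.06 m), for 0.2 s.
At the end, for the whole second after the job is handed in: Orange bush upright (0.15 rad), at rest, released on the red mat, centre within 60 mm of its middle along each side; metal bush clamped in the tongs (over 0.8 N), tongs in the fingers, its centre over 0.12 m above the counter, under 0.04 m/s, borne by nothing else (all of step 2 and contact force between tongs_arm and bush_metal above 0.8 N and contact force between the fingers and tongs above 1 N and height (world z) of bush_metal_center above 0.12 m and linear speed of bush_metal below 0.04 m/s and contact force between bush_metal and tin below 0.05 N and contact force between bush_metal and carton below 0.05 N); the arm keeps its last pose, push and grip.
It fails at once if the robot itself touches a bush (contact force between any of the fingers, the arm and bush_orange above 0.3 N or contact force between any of the fingers, the arm and bush_metal above 0.3 N or contact force between any of the fingers, the arm and bush_black above 0.3 N).
It fails at once if a bystander is disturbed: the black bush by more than 15 mm, the tin or the carton by more than 20 mm (distance of bush_black_center from where it was at the start of the episode above 0.015 m or distance of any of tin, carton from where it was at the start of the episode above 0.02 m).
It also fails if it takes over 48 s, if anything falls off the work surface, if the arm or the gripper's body presses on something with over 40 N, if the wrist force passes 120 N, or if a joint passes its speed limit or range.

## Working session

There is one attempt and no reset: what is moved stays moved. The work goes in short steps, Python scripts to look and compute and a tool call to move; the robot and the scene stay as the last step left them, time stands still between calls to the robot, and variables do not carry over. Pictures are saved under pics/ and viewed, about 8 in all and at most 12, crops included, and the job is handed in when it is done.

Besides the shell and the picture viewer there is one more tool, called after ">>>" as name(argument=value, ...) on one line, values as JSON. carry_out: Moves the arm, as the interface text tells. Its arguments: {"type":"object","properties":{"moves":{"type":"array","items":{"type":"object","properties":{"dx":{"type":"number"},"dy":{"type":"number"},"dz":{"type":"number"},"twist":{"type":"number"}}}},"grip":{"type":"number"}},"required":["moves"]}

```bash
mkdir -p pics
cat > h.py <<'E'
from cell import *
import numpy as np, cv2
def snap(n,f):
    p,d=read_camera(n); cv2.imwrite('pics/'+f+'.png',cv2.cvtColor(p,cv2.COLOR_RGB2BGR)); np.save('pics/'+f+'.npy',d); return p,d
def bp(ci,u,v,d):
    K=ci['mtx']; c=np.array([(u-K[0,2])/K[0,0]*d,(v-K[1,2])/K[1,1]*d,d]); return ci['R'].T@(c-ci['t'])
E
python3 - <<'E'
from h import *
np.set_printoptions(precision=2,suppress=True)
for n in('side','top'):
    p,d=snap(n,n); ci=camera_info(n); print(n,ci['mtx'],ci['R'],ci['t'], (d==0).mean())
print(state())
a=cv2.imread('pics/side.png');b=cv2.imread('pics/top.png')
E
```

```text
side [[356.24   0.   256.75]
 [  0.   356.24 193.44]
 [  0.     0.     1.  ]] [[-0.86 -0.51  0.01]
 [-0.28  0.45 -0.85]
 [ 0.43 -0.74 -0.53]] [497.46 187.26 652.38] 0.004130045572916667
top [[437.4    0.   258.6 ]
 [  0.   437.4  194.22]
 [  0.     0.     1.  ]] [[ 0.01 -1.    0.02]
 [-0.99 -0.01 -0.1 ]
 [ 0.1  -0.02 -0.99]] [ -20.78  593.14 1106.08] 0.004241943359375
{'t': 0.1, 'joints': array([-1.38,  0.49,  1.56,  0.  ,  1.09, -0.11]), 'qvel': array([-0., -0., -0.,  0., -0.,  0.]), 'tau': array([  0.  , -61.36, -25.86,   0.07,   0.05,  -0.  ]), 'eef_pos': array([ 185.16, -596.71,  214.14]), 'tcp_rot': array([-3.14, -0.  ,  0.3 ]), 'ft_force': array([-0.66, -0.35, -1.17]), 'moment': array([-0.  , -0.01,  0.02]), 'opening': 0.9985875675470542}
```

View pics/top.png

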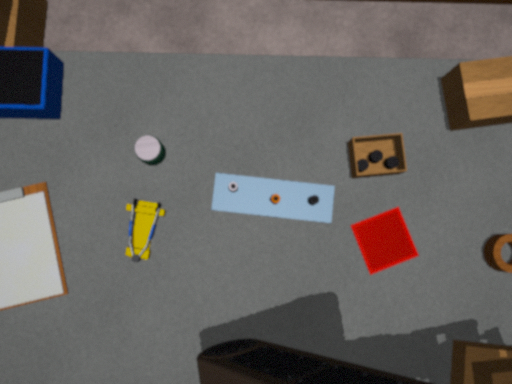

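View pics/side.png

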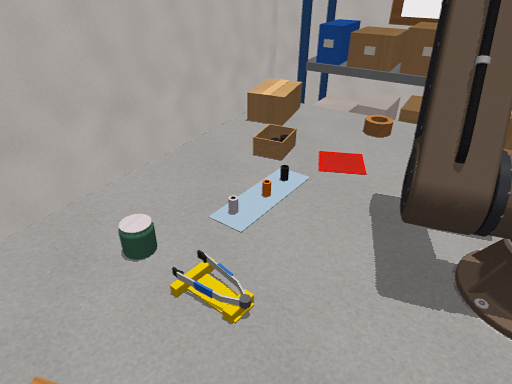

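The top view shows the tongs at about (143,230), with the metal bush at (233,187), orange (275,199), black (313,200) and the returns mat at (384,240). I'll enlarge both views next.

Run:
```python
from h import *
b=cv2.imread('pics/top.png');a=cv2.imread('pics/side.png')
c1=cv2.resize(b[190:270,110:180],None,fx=7,fy=7,interpolation=cv2.INTER_CUBIC)   # 490x560
cv2.imwrite('pics/c1.png',c1)
c2=cv2.resize(a[245:325,165:260],None,fx=7,fy=7,interpolation=cv2.INTER_CUBIC)
cv2.imwrite('pics/c2.png',c2)
np.set_printoptions(precision=1,suppress=True)
for n in('top','side'):
    im=cv2.cvtColor(cv2.imread(f'pics/{n}.png'),cv2.COLOR_BGR2HSV); d=np.load(f'pics/{n}.npy'); ci=camera_info(n)
    for nm,lo,hi in(('red',(0,200,130),(4,255,255)),('orange',(5,180,120),(14,255,255)),('blue',(105,150,60),(125,255,255)),('pale',(98,50,150),(112,160,255)),('yellow',(23,180,120),(32,255,255))):
        m=cv2.inRange(im,lo,hi); k,l,s,c=cv2.connectedComponentsWithStats(m)
        for i in range(1,k):
            if s[i,4]>12:
                v,u=np.where(l==i); P=np.array([bp(ci,x,y,d[y,x]) for x,y in zip(u,v) if d[y,x]>0])
                print(n,nm,s[i],c[i],P.mean(0),'min',P.min(0),'max',P.max(0))
```

```text
top red [ 352  208   65   65 2605] [384.  240.2] [ 478.5 -347.5    3. ] min [ 394.5 -434.    -5.4] max [ 564.6 -262.5   10. ]
top orange [ 24 184  23   9  74] [ 34.7 188. ] [604.2 575.4   4.1] min [593.  546.4  -4. ] max [615.2 604.    9.1]
top orange [494 235  18  36 148] [502.7 251. ] [ 454.7 -636.4   51. ] min [ 406.5 -659.3   44.5] max [ 495.4 -613.9   56.7]
top blue [   0   46   63   72 1737] [39.2 87.9] [853.7 548.1  69.7] min [ 787.9  516.  -737.5] max [1318.4  987.   106.9]
top blue [129 222   3  13  21] [129.8 228.5] [500.4 313.1  39.9] min [486.4 310.4  36.2] max [516.9 315.5  45.5]
top blue [150 226   5  13  21] [151.9 231.8] [492.6 257.5  37.6] min [476.9 252.4  29.3] max [507.4 261.8  42.6]
top pale [ 212  173  123   50 4193] [272.7 197.7] [587.6 -51.3   2.7] min [ 524.4 -214.8   -6.9] max [652.4 110.2  44.1]
top yellow [133 201  25  54 820] [142.5 223.6] [514.1 289.    9.2] min [435.6 247.2  -3.7] max [573.8 315.5  40.6]
top yellow [126 204   5   7  25] [128.3 206.9] [556.3 323.8  23. ] min [548.1 318.8  19.1] max [564.  329.6  27.3]
top yellow [159 209   6   7  31] [16
[... 1172 characters left out ...]
2.1]
side yellow [185 262  25  18 192] [197.2 269.9] [545.5 275.4  19.6] min [535.9 249.7   9. ] max [558.6 299.3  22.8]
side yellow [197 273  44  25 391] [217.2 285.8] [499.7 277.3   4.1] min [442.8 259.4  -2. ] max [540.7 294.7  21.5]
side yellow [170 280  15  16 128] [177.2 286.1] [551.9 325.   17.4] min [543.3 313.3   3.3] max [562.7 335.   22.6]
side yellow [186 284  55  39 439] [217.5 303.9] [471.5 315.5   9.8] min [428.  300.5   1.3] max [544.8 331.2  22.9]
side yellow [245 289   9  11  33] [249.  293.5] [431.5 275.   19.7] min [423.3 269.5  10.9] max [443.1 280.3  21.7]
side yellow [233 302  21  21  77] [242.8 312.8] [425.7 304.1   3.3] min [416.8 276.8  -0.9] max [431.7 326.6  21.5]
```

View pics/c1.png

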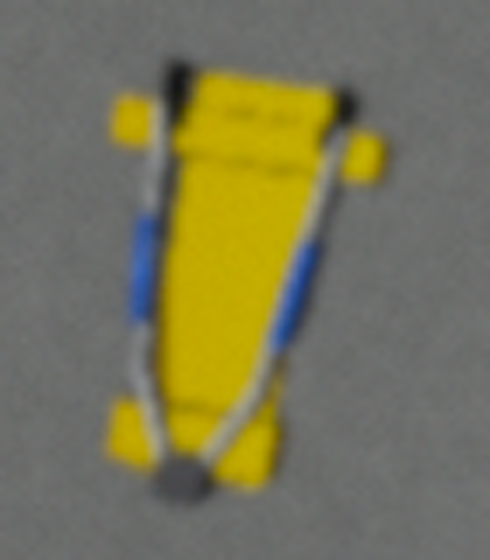

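View pics/c2.png

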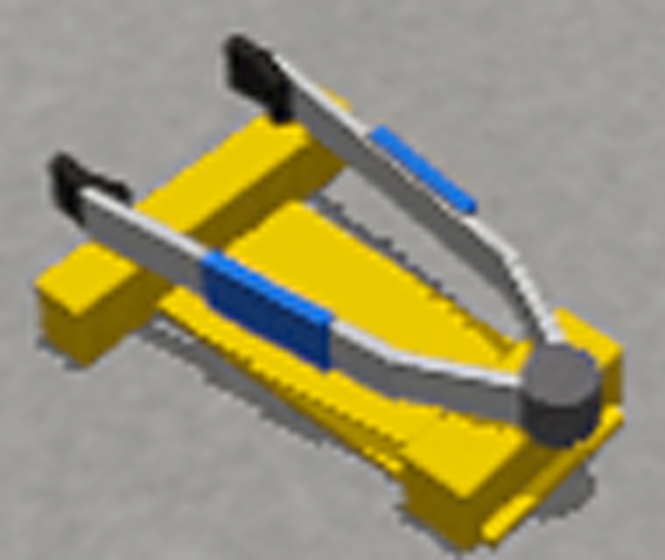

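The crops show the tail hinge at c1 (183,480), the pads at (143,268) and (297,297), and the jaws at (180,75) and (345,103). In c2 the left pad is at (266,311), the middle of the right pad's top edge at (425,170) and the tail's top at (560,365).

```bash
cat >> h.py <<'E'
def ray(ci,u,v):
    K=ci['mtx']; c=np.array([(u-K[0,2])/K[0,0],(v-K[1,2])/K[1,1],1]); return -ci['R'].T@ci['t'], ci['R'].T@c
def plane(ci,u,v,z):
    o,r=ray(ci,u,v); return o+r*(z-o[2])/r[2]
def tri(rays):
    A=0;b=0
    for o,r in rays:
        r=r/np.linalg.norm(r);M=np.eye(3)-np.outer(r,r);A=A+M;b=b+M@o
    X=np.linalg.solve(A,b); return X,[np.linalg.norm(np.cross(X-o,r/np.linalg.norm(r))) for o,r in rays]
E
python3 - <<'E'
from h import *
np.set_printoptions(precision=1,suppress=True)
T=camera_info('top');S=camera_info('side')
t=lambda x,y:((x+.5)/7-.5+110,(y+.5)/7-.5+190)
s=lambda x,y:((x+.5)/7-.5+165,(y+.5)/7-.5+245)
for n,a,b in(('tail',(183,478),(560,365)),('padLtop',(145,268),(268,285)),('padRtop',(299,295),(425,170)),('jawL',(180,70),(70,165)),('jawR',(347,100),(250,50))):
    print(n,tri([ray(T,*t(*a)),ray(S,*s(*b))]),'top@z38',plane(T,*t(*a),38),'side@38',plane(S,*s(*b),38))
b=cv2.imread('pics/top.png');a=cv2.imread('pics/side.png')
c1=cv2.resize(b[170:226,208:338],None,fx=6,fy=6,interpolation=cv2.INTER_CUBIC)   # 780x336
c2=cv2.resize(a[160:200+20,220:300],None,fx=4,fy=4,interpolation=cv2.INTER_CUBIC) # 320x240
o=np.zeros((580,780,3),np.uint8);o[:336]=c1;o[340:,:320]=c2
cv2.imwrite('pics/c3.png',o)
im=cv2.cvtColor(b,cv2.COLOR_BGR2HSV);m=cv2.inRange(im,(0,200,130),(4,255,255))
r=cv2.minAreaRect(np.argwhere(m)[:,::-1].astype(np.float32));print([plane(T,*p,2) for p in cv2.boxPoints(r)],plane(T,*r[0],2))
m=cv2.inRange(im,(98,50,150),(112,160,255));m[:170]=0
r=cv2.minAreaRect(np.argwhere(m)[:,::-1].astype(np.float32));print([plane(T,*p,2) for p in cv2.boxPoints(r)])
print('tin',plane(T,148,148,70),'carton',plane(T,378,157,60))
E
```

```text
tail (array([426.6, 296.6,  34.8]), [np.float64(0.19167466120141308), np.float64(0.1916746612014211)]) top@z38 [426.6 295.7  38. ] side@38 [425.2 299.1  38. ]
padLtop (array([502. , 313. ,  35.7]), [np.float64(0.0808036594703818), np.float64(0.08080365947030685)]) top@z38 [502.  312.5  38. ] side@38 [500.4 314.6  38. ]
padRtop (array([493.1, 257.6,  33.2]), [np.float64(0.17705006268027298), np.float64(0.17705006268024404)]) top@z38 [492.9 256.4  38. ] side@38 [490.3 261.6  38. ]
jawL (array([574.7, 304. ,  32.7]), [np.float64(0.12534082724408968), np.float64(0.12534082724404622)]) top@z38 [574.3 302.7  38. ] side@38 [570.3 307.9  38. ]
jawR (array([564.1, 242.5,  31.3]), [np.float64(0.660866645821868), np.float64(0.660866645821789)]) top@z38 [564.2 241.5  38. ] side@38 [558.3 248.1  38. ]
[array([ 516.4, -260. ,    2. ]), array([ 568.2, -387. ,    2. ]), array([ 441.3, -435.7,    2. ]), array([ 390.8, -309.7,    2. ])] [ 478.8 -348.     2. ]
[array([626.2, 342.7,   2. ]), array([ 684.1, -209.9,    2. ]), array([ 526.6, -223. ,    2. ]), array([471.8, 322.7,   2. ])]
tin [702.4 267.8  70. ] carton [ 690.7 -317.9   60. ]
```

View pics/c3.png

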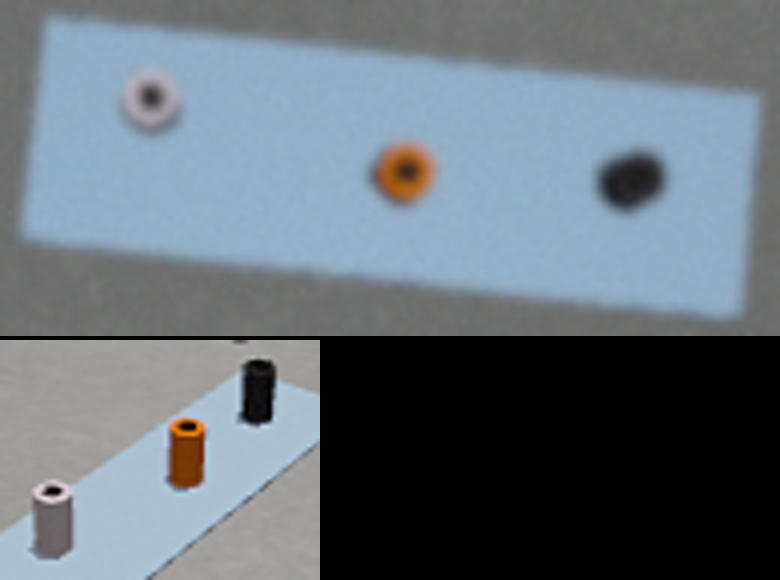

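c3 shows the bush tops: metal (151,98), orange (406,170) and black (634,175) in the top view, and (52,490), (187,427), (259,365) in the side inset.

```bash
cat >> h.py <<'E'
def go(x,y,z,yaw):
    "world target (mm, tool yaw deg, pointing down) -> move row; yaw turn signed short way"
    s=state(); p=s['eef_pos']; w=s['tcp_rot'][2]; d=np.array([x,y,z])-p
    R=np.array([[np.cos(w),np.sin(w),0],[np.sin(w),-np.cos(w),0],[0,0,-1]])
    tw=(np.degrees(w)-yaw+180)%360-180
    print('t',round(s['t'],2),'pose',p.round(1),np.degrees(s['tcp_rot']).round(2),'F',s['ft_force'].round(1),'open',round(s['opening']*95.1,1),'j',s['joints'].round(2),'\n-> dxyz',(R.T@d/1000).round(4),'twist',round(tw,1))
E
python3 - <<'E'
from h import *
np.set_printoptions(precision=1,suppress=True)
T=camera_info('top');S=camera_info('side')
t=lambda x,y:((x+.5)/6-.5+208,(y+.5)/6-.5+170)
s=lambda x,y:((x+.5)/4-.5+220,(y-340+.5)/4-.5+160)
for n,a,b in(('metal',(151,98),(52,490)),('orange',(406,170),(187,427)),('black',(634,175),(259,365))):
    print(n,tri([ray(T,*t(*a)),ray(S,*s(*b))]),'top@z42',plane(T,*t(*a),42),'side@42',plane(S,*s(*b),42))
for p in((45,15),(22,240),(760,92),(742,318)):print('mat',plane(T,*t(*p),2))
go(500,-250,215,80); go(499,284.5,150,170.7)
E
```

```text
metal (array([613. ,  54. ,  39.8]), [np.float64(0.08896939755441646), np.float64(0.08896939755446771)]) top@z42 [612.7  53.9  42. ] side@42 [611.1  57.   42. ]
orange (array([582.9, -56.3,  38.4]), [np.float64(0.6838371605240519), np.float64(0.6838371605240944)]) top@z42 [583.2 -55.8  42. ] side@42 [579.3 -51.   42. ]
black (array([ 581.3, -154.5,   40.7]), [np.float64(1.4021844988422343), np.float64(1.4021844988424077)]) top@z42 [ 582.4 -153.7   42. ] side@42 [ 578.9 -152.8   42. ]
mat [654.  103.2   2. ]
mat [553.6 111.2   2. ]
mat [ 624.1 -216.1    2. ]
mat [ 523.2 -207.5    2. ]
t 0.1 pose [ 185.2 -596.7  214.1] [-179.9   -0.    17.2] F [-0.7 -0.3 -1.2] open 95.0 j [-1.4  0.5  1.6  0.   1.1 -0.1] 
-> dxyz [ 0.4 -0.2 -0. ] twist -62.8
t 0.1 pose [ 185.2 -596.7  214.1] [-179.9   -0.    17.2] F [-0.7 -0.3 -1.2] open 95.0 j [-1.4  0.5  1.6  0.   1.1 -0.1] 
-> dxyz [ 0.6 -0.7  0.1] twist -153.5
```

>>> carry_out(moves=[{"dx": 0.4,"dy": -0.24,"twist": -62},{"dx": 0.4,"dy": -0.24,"twist": -62},{"dx": 0.4,"dy": -0.24,"twist": -62},{"dx": 0.4,"dy": -0.24,"twist": -62},{"dx": 0.4,"dy": -0.24,"twist": -62}], grip=0.095)

```text
schema error: expected keys dx, dy, dz, twist
```

```bash
python3 -c "
from h import *
go(510,-200,200,170.7);go(499,284.5,150,170.7)"
```

```text
t 0.1 pose [ 185.2 -596.7  214.1] [-1.7995e+02 -1.0000e-02  1.7230e+01] F [-0.7 -0.3 -1.2] open 95.0 j [-1.38  0.49  1.56  0.    1.09 -0.11] 
-> dxyz [ 0.4278 -0.2827  0.0141] twist -153.5
t 0.1 pose [ 185.2 -596.7  214.1] [-1.7995e+02 -1.0000e-02  1.7230e+01] F [-0.7 -0.3 -1.2] open 95.0 j [-1.38  0.49  1.56  0.    1.09 -0.11] 
-> dxyz [ 0.5608 -0.7487  0.0641] twist -153.5
```

>>> carry_out(moves=[{"dx": 0.4,"dy": -0.24,"dz": 0,"twist": -62},{"dx": 0.4,"dy": -0.24,"dz": 0,"twist": -62},{"dx": 0.4,"dy": -0.24,"dz": 0,"twist": -62},{"dx": 0.4,"dy": -0.24,"dz": 0,"twist": -62},{"dx": 0.4,"dy": -0.24,"dz": 0,"twist": -62}], grip=0.095)

```text
t: 0.6
eef_pos: [352.8, -408.9, 214.5]
tcp_rot: [-3.141, -0.0, 1.057]
ft_force: [0.3, -0.3, -0.2]
opening: 0.999
```

```bash
python3 -c "
from h import *
go(520,-150,200,150);go(499,284.5,150,170.7)"
```

```text
t 0.6 pose [ 352.8 -408.9  214.5] [-1.7999e+02 -1.0000e-02  6.0540e+01] F [ 0.3 -0.3 -0.2] open 95.0 j [-0.98  0.37  1.77  0.    1.   -0.47] 
-> dxyz [0.3077 0.0183 0.0145] twist -89.5
t 0.6 pose [ 352.8 -408.9  214.5] [-1.7999e+02 -1.0000e-02  6.0540e+01] F [ 0.3 -0.3 -0.2] open 95.0 j [-0.98  0.37  1.77  0.    1.   -0.47] 
-> dxyz [ 0.6757 -0.2137  0.0645] twist -110.2
```

>>> carry_out(moves=[{"dx": 0.31,"dy": 0.02,"dz": 0.014,"twist": -90},{"dx": 0.31,"dy": 0.02,"dz": 0.014,"twist": -90},{"dx": 0.31,"dy": 0.02,"dz": 0.014,"twist": -90},{"dx": 0.31,"dy": 0.02,"dz": 0.014,"twist": -90},{"dx": 0.31,"dy": 0.02,"dz": 0.014,"twist": -90}])

```text
t: 1.1
eef_pos: [490.4, -200.3, 203.2]
tcp_rot: [-3.141, -0.0, 1.807]
ft_force: [0.5, 0.0, 0.4]
opening: 0.997
```

```bash
python3 -c "
from h import *
go(499,284.5,150,170.7)"
```

```text
t 1.1 pose [ 490.4 -200.3  203.2] [-179.99   -0.    103.53] F [0.5 0.  0.4] open 94.8 j [-0.51  0.37  1.81 -0.    0.97 -0.75] 
-> dxyz [0.4694 0.1218 0.0532] twist -67.2
```

>>> carry_out(moves=[{"dx": 0.47,"dy": 0.122,"dz": 0.053,"twist": -67},{"dx": 0.47,"dy": 0.122,"dz": 0.053,"twist": -67},{"dx": 0.47,"dy": 0.122,"dz": 0.053,"twist": -67},{"dx": 0.47,"dy": 0.122,"dz": 0.053,"twist": -67},{"dx": 0.47,"dy": 0.122,"dz": 0.053,"twist": -67}])

```text
t: 1.6
eef_pos: [495.2, 48.1, 176.0]
tcp_rot: [-3.141, 0.0, 2.557]
ft_force: [1.4, -0.4, -0.5]
opening: 1.003
```

```bash
python3 -c "
from h import *
go(499,284.5,150,170.7)"
```

```text
t 1.6 pose [495.2  48.1 176. ] [-179.99    0.    146.49] F [ 1.4 -0.4 -0.5] open 95.4 j [-0.04  0.36  1.91 -0.    0.87 -1.02] 
-> dxyz [0.1273 0.1992 0.026 ] twist -24.2
```

>>> carry_out(moves=[{"dx": 0.127,"dy": 0.199,"dz": 0.026,"twist": -24.2},{"dx": 0.127,"dy": 0.199,"dz": 0.026,"twist": -24.2},{"dx": 0.127,"dy": 0.199,"dz": 0.026,"twist": -24.2},{"dx": 0.127,"dy": 0.199,"dz": 0.026,"twist": -24.2},{"dx": 0.127,"dy": 0.199,"dz": 0.026,"twist": -24.2}])

```text
t: 2.1
eef_pos: [500.4, 284.9, 149.6]
tcp_rot: [-3.141, -0.0, 2.975]
ft_force: [-0.1, -0.2, 0.2]
opening: 1.002
```

```bash
python3 -c "
from h import *
s=state();ci=camera_info('wrist');print(ci);np.savez('pics/w1i',**ci)
snap('wrist','w1');go(499,284.5,60,170.7)"
```

```text
{'mtx': array([[297.31863964,   0.        , 253.19677657],
       [  0.        , 297.31863964, 191.50902842],
       [  0.        ,   0.        ,   1.        ]]), 'R': array([[ 1.65922978e-01,  9.86138715e-01,  2.91851126e-05],
       [ 9.51738434e-01, -1.60142700e-01,  2.61817243e-01],
       [ 2.58192793e-01, -4.34137199e-02, -9.65117470e-01]]), 't': array([-365.95559745, -442.72852924,  211.27538226])}
t 2.15 pose [500.3 288.5 149.1] [ 1.7995e+02 -3.0000e-02  1.7050e+02] F [-2.9  2.  -1.4] open 94.7 j [ 0.41  0.5   1.75  0.    0.89 -1.  ] 
-> dxyz [ 0.0006 -0.0042  0.0891] twist -0.2
```

View pics/w1.png

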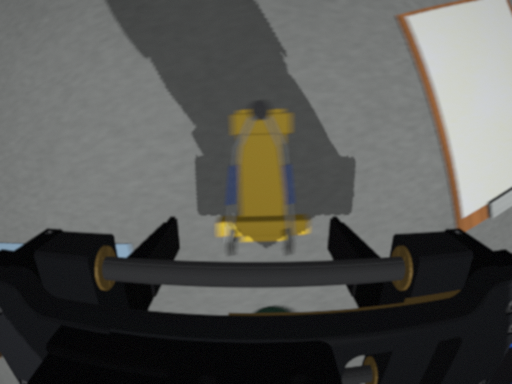

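The wrist view shows the tail at (261,107), the pads at (231,186) and (290,186), and the jaws at (233,243) and (291,243). The fingers are spread well either side of the pads.

```bash
cat >> h.py <<'E'
def wplane(ci,u,v,z):
    K=ci['mtx'];a=np.array([u-K[0,2],v-K[1,2]])/K[0,0];th=np.hypot(*a)
    c=np.r_[a/th*np.sin(th),np.cos(th)]; R=ci['R'];o=-R.T@ci['t'];r=R.T@c
    return o+r*(z-o[2])/r[2]
E
python3 -c "
from h import *
np.set_printoptions(precision=1,suppress=True)
ci=dict(np.load('pics/w1i.npz'))
for p in((261,107),(231,186),(290,186),(233,243),(291,243)):print(wplane(ci,*p,38))
go(499,284.5,60,170.7)"
```

```text
[423.4 307.3  38. ]
[493.8 266.   38. ]
[503.4 323.1  38. ]
[554.3 256.5  38. ]
[564.6 316.3  38. ]
t 2.15 pose [500.3 288.5 149.1] [179.9  -0.  170.5] F [-2.9  2.  -1.4] open 94.7 j [ 0.4  0.5  1.8  0.   0.9 -1. ] 
-> dxyz [ 0.  -0.   0.1] twist -0.2
```

The arm was still settling when that picture was taken, so I'll descend, let it settle and look again.

>>> carry_out(moves=[{"dx": 0,"dy": 0,"dz": 0.045,"twist": 0},{"dx": 0,"dy": 0,"dz": 0.06,"twist": 0},{"dx": 0,"dy": 0,"dz": 0.06,"twist": 0},{"dx": 0,"dy": 0,"dz": 0.06,"twist": 0}])

```text
t: 2.55
eef_pos: [501.2, 282.1, 90.5]
tcp_rot: [-3.141, -0.0, 2.973]
ft_force: [0.2, -0.4, 0.2]
opening: 0.999
```

```bash
python3 -c "
from h import *
s=state();ci=camera_info('wrist');np.savez('pics/w2i',**ci);print(s['eef_pos'],s['qvel'].round(3), -ci['R'].T@ci['t'])
snap('wrist','w2');go(499,284.5,60,170.7)"
```

```text
[501.20082094 282.10095287  90.50463557] [-0.003 -0.022 -0.011  0.     0.002  0.   ] [428.30527737 296.48371866 260.69028477]
t 2.6 pose [501.5 282.2  91.1] [1.7997e+02 5.0000e-02 1.7034e+02] F [-0.8  0.4  0.5] open 95.0 j [ 0.4   0.57  1.8  -0.    0.76 -1.  ] 
-> dxyz [0.0028 0.0019 0.0311] twist -0.4
```

View pics/w2.png

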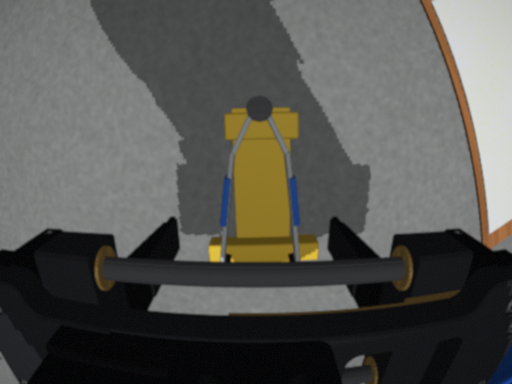

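This one is sharp, with the pads at (226,201) and (295,200) and the tail at (260,108).

```bash
python3 -c "
from h import *
np.set_printoptions(precision=1,suppress=True)
ci=dict(np.load('pics/w2i.npz'))
for p in((260,108),(226,201),(295,200)):print(wplane(ci,*p,38))
s=state()
# where would the grasp point / TCP project
X=np.r_[s['eef_pos']]
for z in (38,90): 
  c=ci['R']@np.r_[501.2,282.1,z]+ci['t'];r=np.hypot(c[0],c[1]);th=np.arctan2(r,c[2]);print(ci['mtx'][:2,2]+c[:2]/r*th*ci['mtx'][0,0])
go(499,287,20,170.5)"
```

```text
[425.7 302.   38. ]
[492. 264.  38.]
[500.3 317.7  38. ]
[250.7 208.4]
[250.  234.7]
t 2.6 pose [501.5 282.2  91.1] [180.    0.1 170.3] F [-0.8  0.4  0.5] open 95.0 j [ 0.4  0.6  1.8 -0.   0.8 -1. ] 
-> dxyz [0.  0.  0.1] twist -0.2
```

Correcting for where the fingers appear in the image, the pads' middle is at about (499, 287) with yaw −9°. I'll descend to TCP z = 13 mm.

```bash
python3 -c "
from h import *
go(499,287,13,171)"
```

```text
t 2.6 pose [501.5 282.2  91.1] [1.7997e+02 5.0000e-02 1.7034e+02] F [-0.8  0.4  0.5] open 95.0 j [ 0.4   0.57  1.8  -0.    0.76 -1.  ] 
-> dxyz [0.0032 0.0043 0.0781] twist -0.7
```

>>> carry_out(moves=[{"dx": 0.003,"dy": 0.0045,"dz": 0.03,"twist": -0.7},{"dx": 0.003,"dy": 0.0045,"dz": 0.055,"twist": -0.7},{"dx": 0.003,"dy": 0.0045,"dz": 0.07,"twist": -0.7},{"dx": 0.003,"dy": 0.0045,"dz": 0.076,"twist": -0.7},{"dx": 0.003,"dy": 0.0045,"dz": 0.076,"twist": -0.7}])

```text
t: 3.1
eef_pos: [499.1, 287.1, 14.6]
tcp_rot: [3.141, 0.0, 2.985]
ft_force: [-0.8, -0.3, 1.3]
opening: 1.0
```

>>> carry_out(moves=[{"dx": 0,"dy": 0,"dz": 0,"twist": 0},{"dx": 0,"dy": 0,"dz": 0,"twist": 0},{"dx": 0,"dy": 0,"dz": 0,"twist": 0},{"dx": 0,"dy": 0,"dz": 0,"twist": 0}], grip=0.056)

```text
t: 3.5
eef_pos: [499.0, 287.2, 14.7]
tcp_rot: [3.141, 0.001, 2.985]
ft_force: [0.3, -0.2, 0.4]
opening: 0.717
```

>>> carry_out(moves=[{"dx": 0,"dy": 0,"dz": 0,"twist": 0},{"dx": 0,"dy": 0,"dz": 0,"twist": 0},{"dx": 0,"dy": 0,"dz": 0,"twist": 0},{"dx": 0,"dy": 0,"dz": 0,"twist": 0}])

```text
t: 3.9
eef_pos: [499.1, 287.2, 14.5]
tcp_rot: [3.141, 0.001, 2.985]
ft_force: [-0.3, 1.0, 5.4]
opening: 0.59
```

>>> carry_out(moves=[{"dx": 0,"dy": 0,"dz": -0.02,"twist": 0},{"dx": 0,"dy": 0,"dz": -0.05,"twist": 0},{"dx": 0,"dy": 0,"dz": -0.08,"twist": 0},{"dx": 0,"dy": 0,"dz": -0.1,"twist": 0},{"dx": 0,"dy": 0,"dz": -0.1,"twist": 0}])

```text
t: 4.4
eef_pos: [499.5, 287.4, 116.3]
tcp_rot: [3.14, 0.003, 2.985]
ft_force: [0.2, -0.0, -1.3]
opening: 0.59
```

```bash
python3 -c "
from h import *
snap('top','t3');snap('side','s3')
b=cv2.imread('pics/top.png')
a=cv2.imread('pics/t3.png')[170:280,90:190];c=cv2.imread('pics/s3.png')[195:325,140:270]
a=cv2.resize(a,(400,440),interpolation=2);c=cv2.resize(c,(390,390),interpolation=2);o=np.zeros((440,800,3),np.uint8);o[:,:400]=a;o[:390,405:795]=c
cv2.imwrite('pics/g3.png',o);go(519,-47,114,175)"
```

```text
t 4.5 pose [498.4 287.  113.6] [-1.7998e+02 -3.0000e-02  1.7105e+02] F [ 0.3 -0.2 -2.2] open 56.0 j [ 0.41  0.54  1.79 -0.    0.81 -1.01] 
-> dxyz [-0.0723 -0.3267 -0.0004] twist -3.9
```

View pics/g3.png

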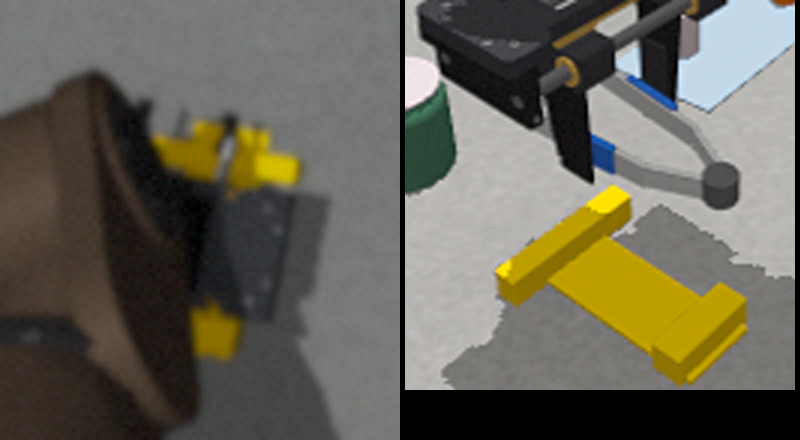

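The tongs are held level between the fingers, with the tail at g3 (722,170). Next I'll go over the orange bush.

```bash
python3 -c "
from h import *
np.set_printoptions(precision=1,suppress=True)
p=plane(camera_info('side'),245.3,251.3,137);print(p,np.hypot(*(p[:2]-[498.6,287])))
go(516,-49,114,175)"
```

```text
[423.7 298.1 137. ] 75.68562480882717
t 4.5 pose [498.4 287.  113.6] [-180.    -0.   171.1] F [ 0.3 -0.2 -2.2] open 56.0 j [ 0.4  0.5  1.8 -0.   0.8 -1. ] 
-> dxyz [-0.1 -0.3 -0. ] twist -3.9
```

>>> carry_out(moves=[{"dx": -0.006,"dy": -0.03,"dz": 0,"twist": -1},{"dx": -0.015,"dy": -0.07,"dz": 0,"twist": -2},{"dx": -0.024,"dy": -0.11,"dz": 0,"twist": -3},{"dx": -0.033,"dy": -0.155,"dz": 0,"twist": -3.9},{"dx": -0.043,"dy": -0.2,"dz": 0,"twist": -3.9}])

```text
t: 5.0
eef_pos: [509.1, 81.3, 112.6]
tcp_rot: [-3.141, -0.003, 3.055]
ft_force: [1.3, -0.1, -0.6]
opening: 0.593
```

```bash
python3 -c "
from h import *
go(517,-49,114,175)"
```

```text
t 5.0 pose [509.1  81.3 112.6] [-1.7997e+02 -1.5000e-01  1.7501e+02] F [ 1.3 -0.1 -0.6] open 56.4 j [ 0.03  0.48  1.93 -0.    0.74 -1.45] 
-> dxyz [-0.0192 -0.1291 -0.0014] twist 0.0
```

>>> carry_out(moves=[{"dx": -0.007,"dy": -0.045,"dz": 0,"twist": 0},{"dx": -0.013,"dy": -0.085,"dz": 0,"twist": 0},{"dx": -0.018,"dy": -0.115,"dz": 0,"twist": 0},{"dx": -0.019,"dy": -0.129,"dz": 0,"twist": 0},{"dx": -0.019,"dy": -0.129,"dz": 0,"twist": 0}])

```text
t: 5.5
eef_pos: [517.1, -48.4, 113.0]
tcp_rot: [3.141, -0.002, 3.051]
ft_force: [0.2, 0.6, -0.6]
opening: 0.592
```

>>> carry_out(moves=[{"dx": 0,"dy": 0,"dz": 0.02,"twist": 0},{"dx": 0,"dy": 0,"dz": 0.04,"twist": 0},{"dx": 0,"dy": 0,"dz": 0.05,"twist": 0},{"dx": 0,"dy": 0,"dz": 0.05,"twist": 0}])

```text
t: 5.9
eef_pos: [516.9, -46.2, 62.9]
tcp_rot: [3.141, -0.003, 3.054]
ft_force: [-0.6, 0.0, -0.7]
opening: 0.589
```

```bash
python3 -c "
from h import *
go(517,-49,13,175)
snap('side','s4');snap('top','t4')
a=cv2.imread('pics/t4.png')[150:250,220:330];c=cv2.imread('pics/s4.png')[140:240,210:310]
a=cv2.resize(a,(385,350),interpolation=2);c=cv2.resize(c,(400,400),interpolation=2);o=np.zeros((400,790,3),np.uint8);o[:350,:385]=a;o[:400,390:790]=c
cv2.imwrite('pics/g4.png',o)"
```

```text
t 5.9 pose [516.9 -46.2  62.9] [179.98  -0.18 175.01] F [-0.6  0.  -0.7] open 56.0 j [-0.22  0.56  1.96 -0.    0.62 -1.7 ] 
-> dxyz [-0.0004 -0.0028  0.0499] twist 0.0
```

View pics/g4.png

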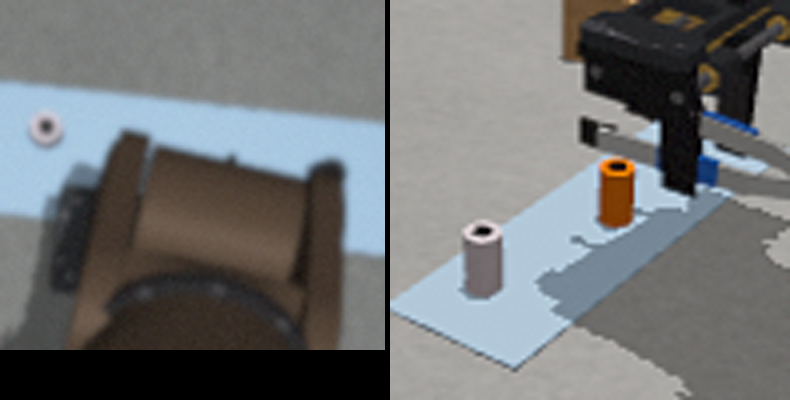

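The left jaw tip is at about g4 (588,132), next to the orange bush. I'll check it against the tongs' kinematics.

```bash
python3 -c "
from h import *
np.set_printoptions(precision=1,suppress=True)
S=camera_info('side')
q=lambda x,y:(210+(x-390+.5)/4-.5,140+(y+.5)/4-.5)
for p,z in(((580,119),86),((580,144),70),((618,166),42),((482,231),42)):print(plane(S,*q(*p),z))
"
```

```text
[591.2 -23.3  86. ]
[589.6 -21.   70. ]
[579.4 -52.5  42. ]
[610.5  57.9  42. ]
```

The jaws agree with the bush to within about 2 mm. I'll make a small shift, lower and squeeze.

>>> carry_out(moves=[{"dx": -0.0015,"dy": -0.002,"dz": 0.015,"twist": 0},{"dx": -0.0015,"dy": -0.002,"dz": 0.035,"twist": 0},{"dx": -0.0015,"dy": -0.002,"dz": 0.05,"twist": 0},{"dx": -0.0015,"dy": -0.002,"dz": 0.05,"twist": 0},{"dx": -0.0015,"dy": -0.002,"dz": 0.05,"twist": 0}])

```text
t: 6.5
eef_pos: [519.4, -49.3, 15.0]
tcp_rot: [-3.141, 0.001, 3.054]
ft_force: [0.5, 0.3, -0.4]
opening: 0.589
```

>>> carry_out(moves=[{"dx": 0,"dy": 0,"dz": 0,"twist": 0},{"dx": 0,"dy": 0,"dz": 0,"twist": 0},{"dx": 0,"dy": 0,"dz": 0,"twist": 0},{"dx": 0,"dy": 0,"dz": 0,"twist": 0},{"dx": 0,"dy": 0,"dz": 0,"twist": 0}], grip=0.03)

```text
t: 7.0
eef_pos: [519.4, -49.5, 14.7]
tcp_rot: [-3.141, 0.001, 3.053]
ft_force: [-0.0, 0.7, 4.5]
opening: 0.438
```

The opening is 41.7 mm, so the tongs are closed on the bush. Now to lift it.

>>> carry_out(moves=[{"dx": 0,"dy": 0,"dz": -0.015,"twist": 0},{"dx": 0,"dy": 0,"dz": -0.035,"twist": 0},{"dx": 0,"dy": 0,"dz": -0.055,"twist": 0},{"dx": 0,"dy": 0,"dz": -0.07,"twist": 0},{"dx": 0,"dy": 0,"dz": -0.07,"twist": 0}])

```text
t: 7.5
eef_pos: [519.6, -49.6, 85.7]
tcp_rot: [-3.141, 0.003, 3.053]
ft_force: [-1.2, -0.0, -1.2]
opening: 0.44
```

```bash
python3 -c "
from h import *
th=np.radians(-25);b=np.array([479,-347])-65*np.array([np.cos(th),np.sin(th)]);print(b)
go(b[0],b[1],85,155)"
```

```text
[ 420.08999384 -319.52981299]
t 7.5 pose [519.6 -49.6  85.7] [-1.7997e+02  1.5000e-01  1.7495e+02] F [-1.2 -0.  -1.2] open 41.8 j [-0.22  0.52  1.94 -0.    0.67 -1.7 ] 
-> dxyz [ 0.0754 -0.2777  0.0007] twist 19.9
```

>>> carry_out(moves=[{"dx": 0.008,"dy": -0.03,"dz": 0,"twist": 2},{"dx": 0.019,"dy": -0.07,"dz": 0,"twist": 5},{"dx": 0.031,"dy": -0.115,"dz": 0,"twist": 8},{"dx": 0.043,"dy": -0.16,"dz": 0,"twist": 12},{"dx": 0.054,"dy": -0.2,"dz": 0,"twist": 15}])

```text
t: 8.0
eef_pos: [446.4, -245.5, 83.3]
tcp_rot: [3.141, -0.001, 2.789]
ft_force: [0.2, -0.9, -2.1]
opening: 0.44
```

```bash
python3 -c "
from h import *
go(420,-320,85,155)"
```

```text
t 8.0 pose [ 446.4 -245.5   83.3] [ 1.7999e+02 -6.0000e-02  1.5978e+02] F [ 0.2 -0.9 -2.1] open 41.9 j [-0.63  0.52  1.97 -0.    0.66 -1.85] 
-> dxyz [-0.001  -0.079  -0.0017] twist 4.8
```

>>> carry_out(moves=[{"dx": 0,"dy": -0.035,"dz": 0,"twist": 3},{"dx": -0.001,"dy": -0.06,"dz": 0,"twist": 4.8},{"dx": -0.001,"dy": -0.075,"dz": 0,"twist": 4.8},{"dx": -0.001,"dy": -0.079,"dz": 0,"twist": 4.8},{"dx": -0.001,"dy": -0.079,"dz": 0,"twist": 4.8}])

```text
t: 8.5
eef_pos: [421.3, -318.1, 83.8]
tcp_rot: [3.141, -0.001, 2.708]
ft_force: [0.4, 0.1, -1.4]
opening: 0.438
```

>>> carry_out(moves=[{"dx": 0,"dy": 0,"dz": 0.015,"twist": 0},{"dx": 0,"dy": 0,"dz": 0.03,"twist": 0},{"dx": 0,"dy": 0,"dz": 0.045,"twist": 0},{"dx": 0,"dy": 0,"dz": 0.055,"twist": 0},{"dx": 0,"dy": 0,"dz": 0.055,"twist": 0}])

```text
t: 9.0
eef_pos: [421.4, -317.2, 28.2]
tcp_rot: [3.141, -0.002, 2.709]
ft_force: [-1.7, 0.3, -1.4]
opening: 0.44
```

```bash
python3 -c "
from h import *
go(420,-320,15,155)
snap('side','s5');c=cv2.imread('pics/s5.png')[115:190,270:420]
cv2.imwrite('pics/g5.png',cv2.resize(c,(750,375),interpolation=2))"
```

```text
t 9.0 pose [ 421.4 -317.2   28.2] [ 1.7996e+02 -1.2000e-01  1.5523e+02] F [-1.7  0.3 -1.4] open 41.9 j [-0.77  0.63  1.96 -0.    0.56 -1.91] 
-> dxyz [ 0.0001 -0.0031  0.0132] twist 0.2
```

View pics/g5.png

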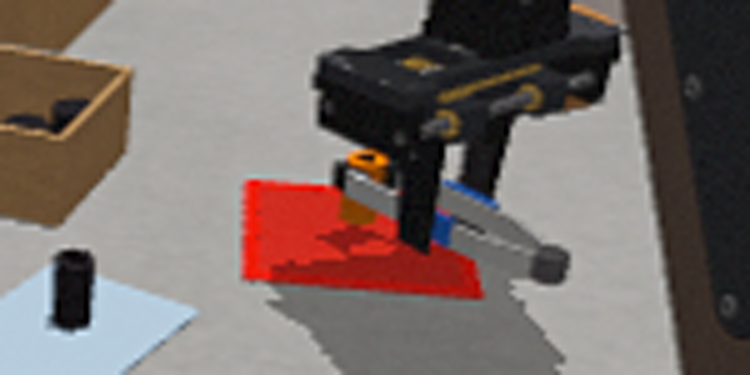

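The bush is upright in the jaws at g5 (365,185), over the middle of the red mat. I'll lower it to the grasp height and ease the grip.

>>> carry_out(moves=[{"dx": 0,"dy": -0.001,"dz": 0.005,"twist": 0},{"dx": 0,"dy": -0.001,"dz": 0.01,"twist": 0},{"dx": 0,"dy": -0.001,"dz": 0.0135,"twist": 0},{"dx": 0,"dy": -0.001,"dz": 0.0135,"twist": 0},{"dx": 0,"dy": -0.001,"dz": 0.0135,"twist": 0}])

```text
t: 9.55
eef_pos: [421.0, -319.4, 15.8]
tcp_rot: [-3.142, -0.0, 2.708]
ft_force: [-0.0, -0.3, -1.6]
opening: 0.438
```

>>> carry_out(moves=[{"dx": 0,"dy": 0,"dz": 0,"twist": 0},{"dx": 0,"dy": 0,"dz": 0,"twist": 0},{"dx": 0,"dy": 0,"dz": 0,"twist": 0},{"dx": 0,"dy": 0,"dz": 0,"twist": 0},{"dx": 0,"dy": 0,"dz": 0,"twist": 0}], grip=0.056)

```text
t: 10.05
eef_pos: [421.1, -319.4, 15.8]
tcp_rot: [-3.142, 0.0, 2.708]
ft_force: [-0.1, -0.7, -0.4]
opening: 0.588
```

>>> carry_out(moves=[{"dx": 0,"dy": 0,"dz": -0.01,"twist": 0},{"dx": 0,"dy": 0,"dz": -0.03,"twist": 0},{"dx": 0,"dy": 0,"dz": -0.055,"twist": 0},{"dx": 0,"dy": 0,"dz": -0.08,"twist": 0},{"dx": 0,"dy": 0,"dz": -0.1,"twist": 0}])

```text
t: 10.55
eef_pos: [421.1, -319.4, 117.8]
tcp_rot: [-3.141, 0.001, 2.708]
ft_force: [0.7, 0.1, -1.2]
opening: 0.591
```

```bash
python3 -c "
from h import *
np.set_printoptions(precision=1,suppress=True)
S=camera_info('side')
p,d=snap('side','s6');im=cv2.cvtColor(p,cv2.COLOR_RGB2HSV);m=cv2.inRange(im,(5,180,60),(14,255,255));m[:,:320]=0;m[:,370:]=0;m[:120]=0;m[200:]=0
k,l,s,c=cv2.connectedComponentsWithStats(m);i=1+s[1:,4].argmax();print(s[i],c[i],plane(S,*c[i],22))
th=np.radians(-5);b=np.array([613,55.5])-65.5*np.array([np.cos(th),np.sin(th)]);print(b)
go(b[0],b[1],115,175)"
```

```text
[337 149  10  15  74] [341.4 156.3] [ 475.3 -337.1   22. ]
[547.7  61.2]
t 10.6 pose [ 422.  -320.2  120.4] [-179.9    0.3  155.2] F [1.4 0.4 2. ] open 56.0 j [-0.8  0.5  1.9 -0.   0.8 -1.9] 
-> dxyz [0.  0.4 0. ] twist -19.8
```

The orange bush stands at about (477,−339), 15 px tall by 10 px wide, so it is upright near the mat's middle. Next is the metal bush.

>>> carry_out(moves=[{"dx": 0.004,"dy": 0.03,"dz": 0,"twist": -2},{"dx": 0.008,"dy": 0.07,"dz": 0,"twist": -4},{"dx": 0.013,"dy": 0.115,"dz": 0,"twist": -7},{"dx": 0.018,"dy": 0.16,"dz": 0,"twist": -10},{"dx": 0.024,"dy": 0.205,"dz": 0,"twist": -13}])

```text
t: 11.1
eef_pos: [485.7, -121.6, 115.9]
tcp_rot: [-3.141, 0.0, 2.936]
ft_force: [1.5, 0.4, -0.9]
opening: 0.587
```

```bash
python3 -c "
from h import *
go(547.5,61,115,175)"
```

```text
t 11.1 pose [ 485.7 -121.6  115.9] [-1.7999e+02  2.0000e-02  1.6825e+02] F [ 1.5  0.4 -0.9] open 55.8 j [-0.38  0.45  1.97 -0.    0.72 -1.74] 
-> dxyz [-0.0233  0.1914  0.0009] twist -6.8
```

>>> carry_out(moves=[{"dx": -0.005,"dy": 0.045,"dz": 0,"twist": -2},{"dx": -0.011,"dy": 0.09,"dz": 0,"twist": -4},{"dx": -0.017,"dy": 0.135,"dz": 0,"twist": -6},{"dx": -0.021,"dy": 0.17,"dz": 0,"twist": -6.8},{"dx": -0.023,"dy": 0.19,"dz": 0,"twist": -6.8}])

```text
t: 11.6
eef_pos: [547.3, 60.6, 115.8]
tcp_rot: [3.141, 0.0, 3.056]
ft_force: [0.4, -1.4, -0.8]
opening: 0.589
```

>>> carry_out(moves=[{"dx": 0,"dy": 0,"dz": 0.02,"twist": 0},{"dx": 0,"dy": 0,"dz": 0.04,"twist": 0},{"dx": 0,"dy": 0,"dz": 0.052,"twist": 0},{"dx": 0,"dy": 0,"dz": 0.052,"twist": 0}])

```text
t: 12.0
eef_pos: [546.2, 57.9, 62.5]
tcp_rot: [-3.141, -0.003, 3.053]
ft_force: [-0.9, -0.1, -0.9]
opening: 0.587
```

```bash
python3 -c "
from h import *
go(547.5,61,14.5,175)
snap('side','s7');c=cv2.imread('pics/s7.png')[150:250,180:310]
cv2.imwrite('pics/g7.png',cv2.resize(c,(780,600),interpolation=2))"
```

```text
t 12.0 pose [546.2  57.9  62.5] [-1.7998e+02 -1.5000e-01  1.7494e+02] F [-0.9 -0.1 -0.9] open 55.9 j [-0.01  0.59  1.89 -0.    0.67 -1.5 ] 
-> dxyz [-0.001   0.0032  0.048 ] twist -0.1
```

View pics/g7.png

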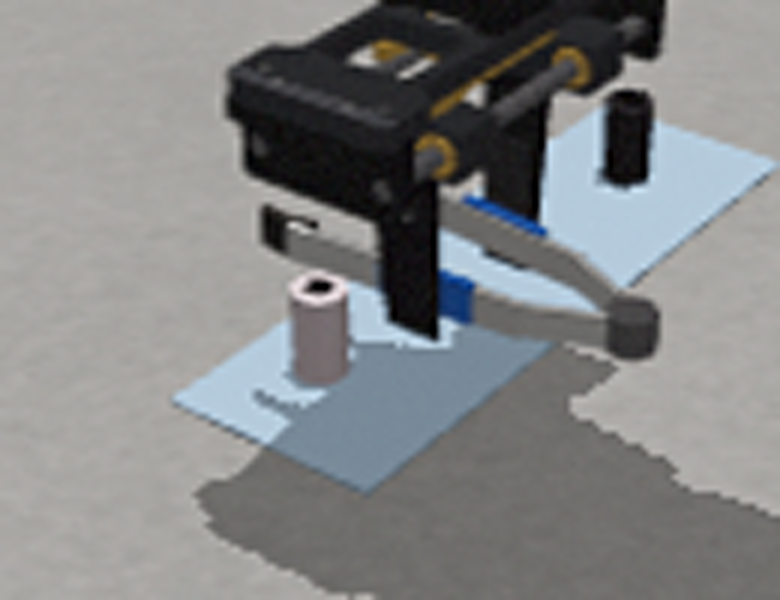

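The left jaw tip is at g7 (263,207) to (263,245) and the metal bush's top at (319,288). I'll repeat the same relative check.

```bash
python3 -c "
from h import *
np.set_printoptions(precision=1,suppress=True)
S=camera_info('side')
q=lambda x,y:(180+(x+.5)/6-.5,150+(y+.5)/6-.5)
for p,z in(((263,207),86),((263,245),70),((319,288),42)):print(plane(S,*q(*p),z))
f=np.array([.996,-.087]);l=np.array([.087,.996]);m=np.array([546.2,57.9])+65.5*f;print('mid',m,'tip',m+12.5*f+30*l)
"
```

```text
[620.4  78.8  86. ]
[620.1  80.4  70. ]
[609.7  58.5  42. ]
mid [611.4  52.2] tip [626.5  81. ]
```

>>> carry_out(moves=[{"dx": -0.002,"dy": 0.0045,"dz": 0.01,"twist": 0},{"dx": -0.002,"dy": 0.0045,"dz": 0.03,"twist": 0},{"dx": -0.002,"dy": 0.0045,"dz": 0.047,"twist": 0},{"dx": -0.002,"dy": 0.0045,"dz": 0.048,"twist": 0},{"dx": -0.002,"dy": 0.0045,"dz": 0.048,"twist": 0}])

```text
t: 12.55
eef_pos: [549.6, 62.3, 15.9]
tcp_rot: [-3.142, 0.0, 3.053]
ft_force: [-0.3, -0.1, -1.9]
opening: 0.589
```

>>> carry_out(moves=[{"dx": 0,"dy": 0,"dz": 0,"twist": 0},{"dx": 0,"dy": 0,"dz": 0,"twist": 0},{"dx": 0,"dy": 0,"dz": 0,"twist": 0},{"dx": 0,"dy": 0,"dz": 0,"twist": 0},{"dx": 0,"dy": 0,"dz": 0,"twist": 0}], grip=0.03)

```text
t: 13.05
eef_pos: [549.8, 62.3, 16.2]
tcp_rot: [3.142, 0.001, 3.053]
ft_force: [-0.7, 0.0, 3.4]
opening: 0.438
```

>>> carry_out(moves=[{"dx": 0,"dy": 0,"dz": -0.015,"twist": 0},{"dx": 0,"dy": 0,"dz": -0.04,"twist": 0},{"dx": 0,"dy": 0,"dz": -0.07,"twist": 0},{"dx": 0,"dy": 0,"dz": -0.1,"twist": 0},{"dx": 0,"dy": 0,"dz": -0.122,"twist": 0}])

```text
t: 13.55
eef_pos: [549.3, 62.2, 139.4]
tcp_rot: [-3.142, 0.001, 3.053]
ft_force: [1.1, -0.0, -1.0]
opening: 0.44
```

>>> carry_out(moves=[{"dx": 0,"dy": 0,"dz": -0.008,"twist": 0},{"dx": 0,"dy": 0,"dz": -0.009,"twist": 0},{"dx": 0,"dy": 0,"dz": -0.009,"twist": 0},{"dx": 0,"dy": 0,"dz": -0.009,"twist": 0},{"dx": 0,"dy": 0,"dz": -0.009,"twist": 0}])

```text
t: 14.05
eef_pos: [549.0, 62.3, 145.6]
tcp_rot: [-3.141, -0.002, 3.053]
ft_force: [0.1, -0.7, -0.8]
opening: 0.441
```

>>> carry_out(moves=[{"dx": 0,"dy": 0,"dz": 0,"twist": 0},{"dx": 0,"dy": 0,"dz": 0,"twist": 0},{"dx": 0,"dy": 0,"dz": 0,"twist": 0},{"dx": 0,"dy": 0,"dz": 0,"twist": 0},{"dx": 0,"dy": 0,"dz": 0,"twist": 0}])

```text
t: 14.55
eef_pos: [549.3, 62.3, 146.7]
tcp_rot: [-3.142, 0.0, 3.053]
ft_force: [-0.6, 1.0, -1.1]
opening: 0.439
```

```bash
python3 -c "
from h import *
go(547.5,61,148,175);print(state()['qvel'])
snap('side','s8');cv2.imwrite('pics/g8.png',cv2.resize(cv2.imread('pics/s8.png')[90:250,170:400],(800,556),interpolation=2))"
```

```text
t 14.55 pose [549.3  62.3 146.7] [-180.      0.    174.95] F [-0.6  1.  -1.1] open 41.8 j [-0.01  0.47  1.81 -0.    0.86 -1.49] 
-> dxyz [ 0.0017 -0.0014 -0.0013] twist -0.1
[ 0.00048065 -0.00036701  0.00068641 -0.00026701  0.00092809  0.00126676]
```

View pics/g8.png

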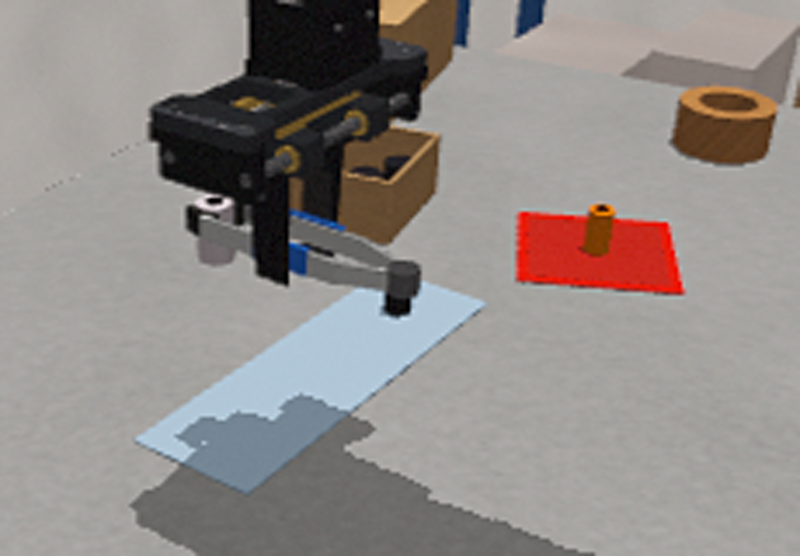

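The metal bush is held upright in the jaws at (213,230). The orange bush stands in the middle of the red mat at (599,230), and the black bush is in place behind the tongs' tail. Everything is still, so I'll hand the job in.

```bash
python3 -c "
from cell import *
print(job_done())"
```

```text
the job is handed in; nothing more can be done
None
```

I carried the orange bush to the red returns mat with the tongs. I then picked up the metal bush and handed the job in at about 14.6 s, with the metal bush held still in the tongs. No verdict was reported.

**Last checks**
- **Metal bush:** its centre is about 153 mm above the counter, worked out from the measured lift. The finger opening is 41.8 mm, against 42 mm expected on a bush. Joint speeds were about 0.001 rad/s or less.
- **Orange bush:** it stands upright near the middle of the mat, at about (477, −339) mm against a mat centre of (479, −348) mm. I did not take a second measurement of its final position.
- **Bystanders:** the black bush, partly hidden behind the tongs' tail, and the carton looked in place in the last picture. The tin was outside that crop; the arm made no move towards it.

**Disagreements**
- The cameras differed from each other, and from positions worked out from the arm's pose, by up to about 6 mm. I took values in between and relied on the roughly 10 mm of free space each side of a bush in the open jaws.
- Triangulated heights came out 2–7 mm below those given in the text.
- The first wrist picture was blurred because the arm was still settling, so I took it again.

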